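# Lamp off the charging stand

## Robot

A 6-joint arm with a two-finger parallel gripper is mounted at the origin on the work surface. World frame = base frame: x ahead of the robot, y to its left, z up, the work surface at z = 0. Lengths are in m, angles in rad, forces in N, time in s.
With the tool pointing down it reaches from about 0.275 to 0.75 m from the base axis. Payload 10.2 kg.
Tool frame: the origin (TCP) lies between the finger pads; the fingertips stand 14 mm ahead of it and the grasp point (between the pads) lies 5 mm behind it; z points along the fingers, y is the line along which they close (so a half turn about z gives the same grasp; the last joint's range is limited). The gripper opens to 85 mm and grips with 20 to 120 N. Pads are 22 mm wide; open, the fingers measure 114 mm over their backs; the gripper's body (76 mm by 85 mm) begins 54 mm behind the grasp point. The pads swing forward as they close: fully open they stand 13 mm farther back than shut.
Start: joints at [1.039, 0.313, 1.498, -0, 1.331, -0.223], TCP at [0.16, 0.5, 0.245] pointing down, gripper open.
Joint ranges: [-2.94, 2.94], [-0.97, 2.17], [0.19, 2.56], [-1.23, 4.37], [0.02, 3.11], [-2.88, 2.88]. Speed limits (rad/s): [2.39, 2.39, 3.01, 3.14, 3.14, 3.14].

## Interface

Orientations are given as a unit quaternion [w, x, y, z].
In Python, from rig import env, eyes, job gives the robot as it stands.
- The arm moves only by the tool jog_arm, never from a script. Its argument "motion" is a list of rows, each a list of 3 entries, a list of its own where there are three numbers: the finger opening in cm, from 0 to 8.54, then the shift along the tool's x, y, z in cm, then the turn about the tool's z in degrees. In form: [[claw, [x, y, z], turn], ...]. A call has 1 to 8 rows; each row is the pose to reach, as a shift and turn from the pose commanded when the call began, along the tool's axes at that moment; what a row does not reach only later rows make up. A row lasts 1/10 s, in which the tool goes at most 50 mm and 8.59 degrees, less where a joint would pass 70% of its speed; a pose out of reach is approached as far as the arm can. A call with a gripper value outside its range is refused whole. The fingers move at their own pace and stop on an object; "squeeze" is the grip in N (left out, the last holds). Time passes only in rows, so rows that repeat a pose let the fingers close. It gives the time, the measured TCP pose, the force, the opening and the grip force at its end, in the units of the state.
- env.sense(): the state, without advancing time (a new reading comes with each control period).
- eyes.capture(name): name is "scene" or "top" or "wrist"; returns the picture (384x512x3 uint8, red, green, blue); there is no depth.
- eyes.calibration(name): a dict with "fx", "fy", "cx", "cy" (pixels), "k1" (the pictures are not rectified: a ray, as slopes to the right and down, at radius r is drawn at 1 + k1 r^2 times it, then the intrinsics apply), "origin" and "rotation" of the camera in the world. Camera axes: x right, y down, z forward; pixel columns grow to the right and rows downward; lengths in m; the calibration is good to about 2 mm. A picture is of the moment at which its call begins: read the wrist's pose just before it. calibration takes no time and is no camera call; for the wrist camera it gives the pose at the moment of the call.
- job.sign_off(): hands the job in; it is judged then, once.
The state is a dict: "t": time; "qpos": joint angles; "dq": joint speeds; "tau": joint torques, N m; "ee_pos": TCP position; "orientation": TCP orientation; "contact_force": force on the tool from outside, world axes, zero at the start; "ft_torque": the same for the moment, N m; "gripper_width": opening from 0.0 (shut) to 1.0 (fully open); "finger_force": force on a finger pad.
Only numpy, scipy, OpenCV 4.12 (cv2) and the standard library are available. Lean on these libraries where they do the work, as an engineer would, in place of code of your own. Each camera call takes 0.05 s, during which the arm holds its last target. There are 200 camera calls.

## Task

Lift the work lamp that is on the charging stand by its handle, and set it down upright in the middle of the bare wooden board beside it; do not let it drop. Leave the other lamp, which stands on the bench, where it is.

Things in the scene. Friction and masses are not known exactly. Their poses are not given: they have to be found in the camera images.
- lamp: The lamp to move, in the stand's dish at first: round lantern, 90 mm across, black base and cap, white tube, 120 mm to the cap's top; 0.6 kg. Origin: centre of underside, z up. Fixed steel arch handle above: round bar 14 mm thick along the lamp's y axis (up to 40 deg off world y), straight 26 mm either side of centre, centreline 168 mm above origin; arch 86 mm wide, 41 mm open under the bar.
- stand: Charging stand, fixed: round steel foot 130 mm across, thin column, dish 112 mm across on top. The lamp stands loosely (7 mm clearance) in the dish; dish floor 60 mm, rim 70 mm above the bench, so the lamp must rise over 10 mm to be clear. Origin: centre of the foot's underside, z up.
- board_top (a point): Centre of the upper face of the bare plywood board, 170 x 170 x 18 mm, fixed flat on the bench, turned by up to 26 degrees. This point is 18 mm above the bench; z up, x and y along the board's sides. Nothing stands between stand and board.
- spare_lamp: The other lamp, of the same make and size, standing directly on the bench: leave it. Origin: centre of its underside, z up, handle along its y axis.
Mind the look-alikes: they are no part of the job. Leave any blue look-alike of the stand alone.

How it is judged:
By the outcome, as a careful person would: the job done as asked, in the order asked, and still so for the second after the job is handed in, with the robot touching nothing.
It also fails if it takes over 35 s, if anything falls off the work surface, if the arm or the gripper's body presses on something with over 40 N, if the wrist force passes 120 N, or if a joint passes its speed limit or range.

## Working session

There is one attempt and no reset: what is moved stays moved. The work goes in short steps, Python scripts to look and compute and a tool call to move; the robot and the scene stay as the last step left them, time stands still between calls to the robot, and variables do not carry over. Pictures are saved under pics/ and viewed, at most 10 in all, crops included, and the job is handed in when it is done.

Besides the shell and the picture viewer there is one more tool, called after "Emit:" as name([rows], argument=value, ...), one row to a line, values as JSON. jog_arm: Moves the arm, as the interface text tells. Its arguments: {"type":"object","properties":{"motion":{"type":"array"},"squeeze":{"type":"number"}},"required":["motion"]}

```bash
mkdir -p pics
cat > h.py <<'E'
import numpy as np, cv2
from rig import env, eyes, job
def ray(c,u,v):
    K=np.array([[c["fx"],0,c["cx"]],[0,c["fy"],c["cy"]],[0,0,1.]])
    p=cv2.undistortPoints(np.array([[[u,v]]],float),K,np.array([c["k1"],0,0,0.]))[0,0]
    return np.array(c["origin"]),np.array(c["rotation"])@np.array([p[0],p[1],1])
def atz(c,u,v,z):
    o,d=ray(c,u,v); return o+d*(z-o[2])/d[2]
def proj(c,P):
    R=np.array(c["rotation"]); q=R.T@(np.array(P)-np.array(c["origin"])); s=q[:2]/q[2]
    s=s*(1+c["k1"]*(s@s)); return np.array([c["fx"]*s[0]+c["cx"],c["fy"]*s[1]+c["cy"]])
def tri(obs):
    A=np.zeros((3,3));b=np.zeros(3)
    for c,u,v in obs:
        o,d=ray(c,u,v);d/=np.linalg.norm(d);M=np.eye(3)-np.outer(d,d);A+=M;b+=M@o
    return np.linalg.solve(A,b)
def save(n,f,crop=None,k=1):
    im=eyes.capture(n)[:,:,::-1]
    if crop: x0,y0,x1,y1=crop; im=im[y0:y1,x0:x1]
    cv2.imwrite("pics/"+f,cv2.resize(im,None,fx=k,fy=k,interpolation=cv2.INTER_CUBIC))
E
python3 - <<'E'
from h import *
save("scene","s0.png",None,1.5);save("top","t0.png",None,1.5)
for n in("scene","top"):
    c=eyes.calibration(n);print(c["origin"],c["rotation"],c["k1"],c["fx"])
print(env.sense())
E
```

```text
[1.10215269 0.03746189 1.11469329] [-0.17495863  0.67067093  0.69485383 -0.19175017] -0.11843882779722173 432.35945836265495
[0.35739661 0.00514863 1.15250911] [-0.04343917  0.71585175 -0.69531361  0.04699252] 0.024619261651074524 447.9457345025424
{'t': 0.1, 'qpos': array([ 1.03859756e+00,  3.13372567e-01,  1.49833164e+00,  5.13592259e-06,
        1.33098583e+00, -2.23388239e-01]), 'dq': array([ 4.18781388e-04, -1.36725210e-03, -4.44514460e-04,  4.12824095e-05,
        1.62808681e-03, -1.83557134e-03]), 'tau': array([ 2.09615377e-03, -4.12905800e+01, -2.60141248e+01, -2.21972005e-04,
        3.09051793e-03, -1.00413118e-05]), 'ee_pos': array([0.15946115, 0.49998663, 0.24481438]), 'orientation': array([-2.04714577e-04,  1.53793046e-01,  9.88102929e-01, -5.09078786e-04]), 'contact_force': array([ 0.25252272, -0.24353751,  0.80039755]), 'ft_torque': array([ 0.03474657, -0.02611712,  0.02552674]), 'finger_force': 0.0, 'gripper_width': 0.9995202631893637}
```

View pics/s0.png

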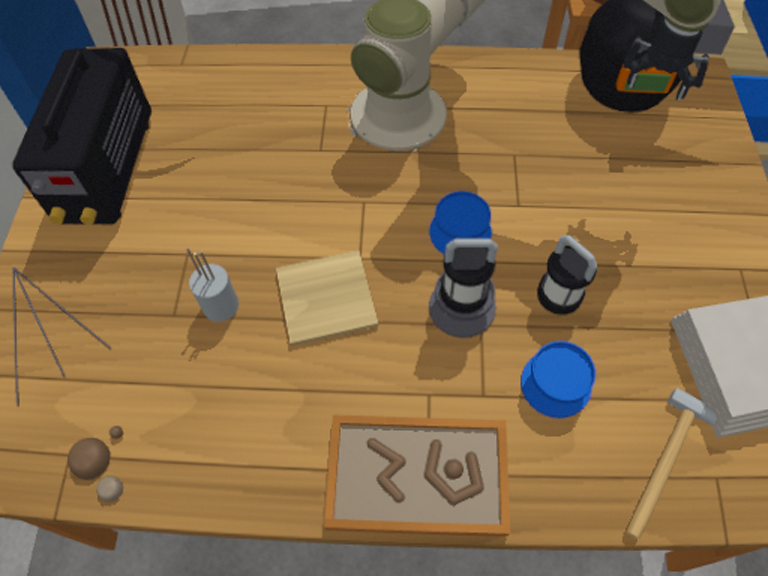

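View pics/t0.png

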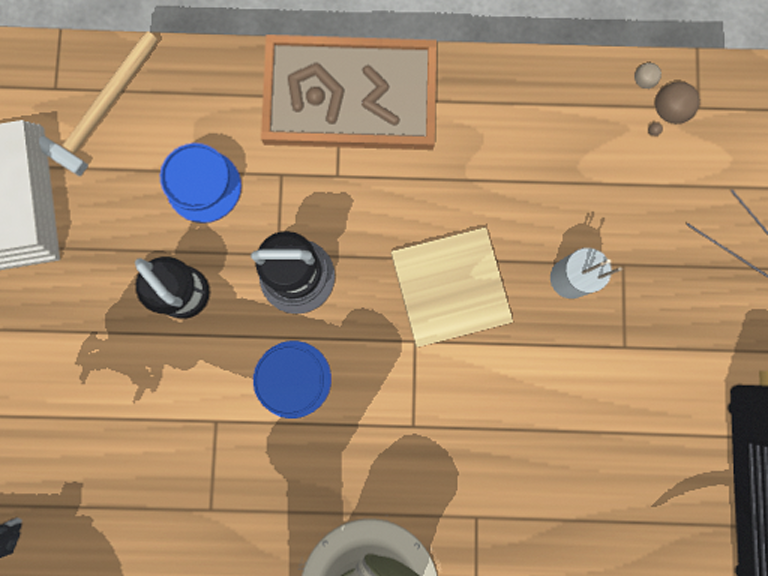

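Both views show two lamps (positions are in the 1.5x pictures). One is in the grey stand's dish at scene (467,280) / top (290,262), and one is on the bench at scene (567,275) / top (170,288). The blue dishes at scene (460,220) and (558,380) are look-alike stands with nothing on them. The board is at scene (327,297) / top (452,286). I choose the lamp at scene (467,280) because it stands on the grey stand, and I'll check that in a close crop.

Run:
```python
from h import *
a=eyes.capture("scene")[145:235,270:370,::-1];b=eyes.capture("top")[145:235,150:250,::-1]
r=lambda i:cv2.resize(i,(400,360),interpolation=cv2.INTER_CUBIC)
cv2.imwrite("pics/c1.png",np.hstack([r(a),r(b)]))
c=eyes.calibration("top")
B=[atz(c,(u+.5)/1.5-.5,(v+.5)/1.5-.5,.018) for u,v in((391,250),(486,226),(513,322),(418,347))]
print(np.round(B,4),np.mean(B,0))
for i in range(4): d=B[(i+1)%4]-B[i];print(np.linalg.norm(d),np.degrees(np.arctan2(d[1],d[0])))
c=eyes.calibration("scene")
B=[atz(c,(u+.5)/1.5-.5,(v+.5)/1.5-.5,.018) for u,v in((276,266),(358,252),(377,324),(290,341))]
print(np.mean(B,0))
```

```text
Traceback (most recent call last):
  File "h.py", line 8, in atz
    o,d=ray(c,u,v); return o+d*(z-o[2])/d[2]
        ~~~^^^^^^^
  File "h.py", line 6, in ray
    return np.array(c["origin"]),np.array(c["rotation"])@np.array([p[0],p[1],1])
                                 ~~~~~~~~~~~~~~~~~~~~~~~^~~~~~~~~~~~~~~~~~~~~~~~
ValueError: matmul: Input operand 1 has a mismatch in its core dimension 0, with gufunc signature (n?,k),(k,m?)->(n?,m?) (size 3 is different from 4)
```

View pics/c1.png

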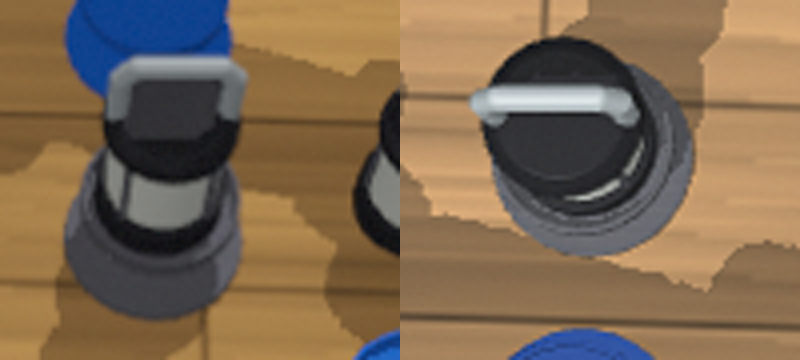

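The crop confirms it: this lamp sits in the grey steel dish. The bar's middle is at crop (180,68) in scene and (552,99) in top.

```bash
python3 - <<'E'
s=open('h.py').read()
s=s.replace('np.array(c["rotation"])','Rm(c)').replace('def ray','from scipy.spatial.transform import Rotation as Rn\ndef Rm(c): return Rn.from_quat(np.roll(c["rotation"],-1)).as_matrix()\ndef ray',1)
open('h.py','w').write(s)
E
cat > m.py <<'E'
from h import *
f=lambda u:(u+.5)/1.5-.5
for n,P in(("top",((391,250),(486,226),(513,322),(418,347))),("scene",((276,266),(358,252),(377,324),(290,341)))):
    c=eyes.calibration(n)
    B=np.array([atz(c,f(u),f(v),.018) for u,v in P]);print(n,B.mean(0))
    for i in range(4): d=B[(i+1)%4]-B[i];print(np.linalg.norm(d).round(4),np.degrees(np.arctan2(d[1],d[0])).round(1))
ct,cs=eyes.calibration("top"),eyes.calibration("scene")
g=lambda u,o:(u+.5)/4-.5+o
L=[(ct,g(77,150),g(102,145)),(ct,g(228,150),g(97,145)),(ct,g(152,150),g(99,145))]
S=[(cs,g(120,270),g(70,145)),(cs,g(238,270),g(68,145)),(cs,g(180,270),g(68,145))]
for o in L+S: print(atz(*o,.228))
print("tri",tri([L[2],S[2]]))
st=env.sense();print(Rn.from_quat(np.roll(st["orientation"],-1)).as_matrix().round(3))
E
python3 m.py
```

```text
top [ 0.4996823  -0.12577469  0.018     ]
0.1689 -73.9
0.1706 -164.0
0.1663 106.3
0.1714 16.9
scene [ 0.50219963 -0.12558848  0.018     ]
0.1661 103.2
0.1661 16.1
0.1658 -75.8
0.1692 -163.9
[0.50771361 0.17526228 0.228     ]
[0.51272561 0.0967374  0.228     ]
[0.51047563 0.13630846 0.228     ]
[0.51553312 0.10106737 0.228     ]
[0.51173804 0.17361465 0.228     ]
[0.51289302 0.13792435 0.228     ]
tri [0.51096939 0.1375052  0.22496414]
[[-0.953  0.304 -0.   ]
 [ 0.304  0.953 -0.001]
 [ 0.    -0.001 -1.   ]]
```

Emit:
jog_arm([
  [8.5,[0,0,-4],0],
  [8.5,[-44.6,-23.9,-6.5],69],
  [8.5,[-44.6,-23.9,-6.5],69],
  [8.5,[-44.6,-23.9,-6.5],69],
  [8.5,[-44.6,-23.9,-6.5],69],
  [8.5,[-44.6,-23.9,-6.5],69],
  [8.5,[-44.6,-23.9,-6.5],69],
  [8.5,[-44.6,-23.9,-6.5],69],
])

```text
t: 1.0
ee_pos: [0.404, 0.2475, 0.3027]
orientation: [0.0, 0.631, 0.776, 0.0]
contact_force: [0.1, 0.9, -0.2]
gripper_width: 0.996
finger_force: 0.0
```

Emit:
jog_arm([
  [8.5,[-13.0,8.3,-0.7],8.5],
  [8.5,[-13.0,8.3,-0.7],8.5],
  [8.5,[-13.0,8.3,-0.7],8.5],
  [8.5,[-13.0,8.3,-0.7],8.5],
  [8.5,[-13.0,8.3,-0.7],8.5],
])

```text
t: 1.5
ee_pos: [0.5118, 0.1388, 0.309]
orientation: [-0.0, 0.685, 0.729, -0.0]
contact_force: [-1.3, -0.3, -1.1]
gripper_width: 0.994
finger_force: 0.0
```

Run:
```python
from h import *
c=eyes.calibration("wrist");save("wrist","w1.png",None,1.5)
st=env.sense();print(st["ee_pos"],Rn.from_quat(np.roll(st["orientation"],-1)).as_matrix().round(3))
for P in((.5115,.137,.228),(.5115+.0015,.111,.228),(.510,.163,.228)): print(proj(c,P)*1.5+.25)
```

```text
[0.51112367 0.13979336 0.30927594] [[-0.063  0.998 -0.001]
 [ 0.998  0.063  0.   ]
 [ 0.    -0.001 -1.   ]]
[384.91053903 315.07714477]
[384.82448375 359.12686154]
[385.00422824 267.92577794]
```

View pics/w1.png

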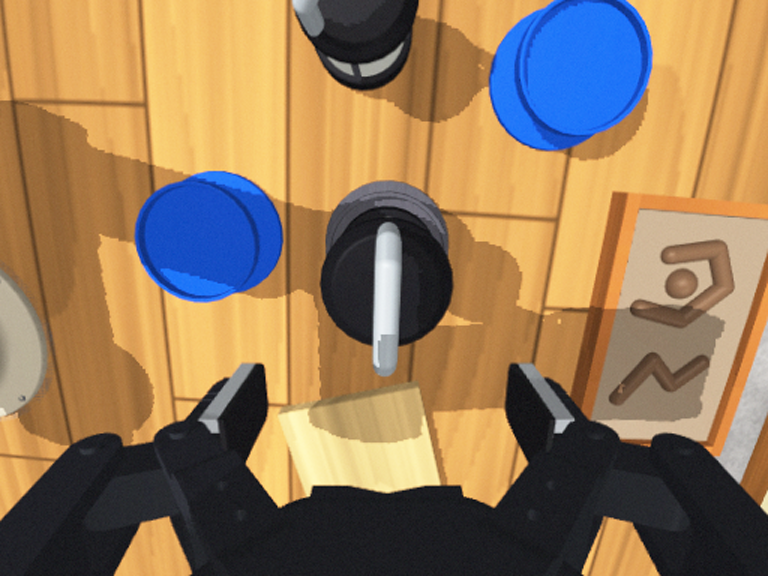

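The wrist view shows the bar from (389,228) to (385,372), between the pads and nearly lined up with them. The cap's centre is near (387,278), and the grey dish is under it.

Run:
```python
from h import *
c=eyes.calibration("wrist");f=lambda u:(u+.5)/1.5-.5
print("cap",atz(c,f(387),f(278),.178), [atz(c,f(u),f(v),.178) for u,v in((321,280),(453,280),(387,347))])
for v in(228,372): print(atz(c,f(387),f(v),.222))
```

```text
cap [0.51148905 0.14604276 0.178     ] [array([0.4685176 , 0.14202021, 0.178     ]), array([0.55460851, 0.14740426, 0.178     ]), array([0.51453768, 0.09739456, 0.178     ])]
[0.50910159 0.18399608 0.222     ]
[0.5143072  0.10092212 0.222     ]
```

Emit:
jog_arm([
  [8.5,[0.25,0.1,-0.1],0],
  [8.5,[0.25,0.1,4],0],
  [8.5,[0.25,0.1,7],0],
  [8.5,[0.25,0.1,8.6],0],
  [8.5,[0.25,0.1,8.6],0],
  [4,[0.25,0.1,8.6],0],
  [2.5,[0.25,0.1,8.6],0],
  [1.8,[0.25,0.1,8.6],0],
], squeeze=60)

```text
t: 2.35
ee_pos: [0.5126, 0.1424, 0.2247]
orientation: [0.001, 0.684, 0.729, 0.001]
contact_force: [0.1, -0.1, -0.5]
gripper_width: 0.509
finger_force: 0.0
```

Emit:
jog_arm([
  [0.5,[0,0,0],0],
  [0.5,[0,0,0],0],
  [0.5,[0,0,0],0],
  [0.5,[0,0,0],0],
  [0.5,[0,0,0],0],
  [0.5,[0,0,0],0],
], squeeze=60)

```text
t: 2.95
ee_pos: [0.5124, 0.142, 0.224]
orientation: [0.0, 0.684, 0.729, 0.0]
contact_force: [-1.6, -2.0, 5.2]
gripper_width: 0.141
finger_force: 58.6
```

Emit:
jog_arm([
  [0.5,[0,0,0],0],
  [0.5,[0,0,-0.5],0],
  [0.5,[0,0,-1],0],
  [0.5,[0,0,-2],0],
  [0.5,[0,0,-3],0],
  [0.5,[0,0,-4],0],
  [0.5,[0,0,-4],0],
], squeeze=80)

```text
t: 3.65
ee_pos: [0.5128, 0.1422, 0.2654]
orientation: [0.001, 0.684, 0.729, 0.001]
contact_force: [0.5, -0.1, -5.8]
gripper_width: 0.135
finger_force: 78.0
```

Run:
```python
from h import *
a=eyes.capture("scene")[95:245,180:370,::-1];b=eyes.capture("wrist")[:,:,::-1]
cv2.imwrite("pics/l1.png",np.hstack([cv2.resize(a,(494,390),interpolation=cv2.INTER_CUBIC),cv2.resize(b[90:290,180:335],(302,390))]))
st=env.sense();print(st["ee_pos"],st["contact_force"],st["ft_torque"],st["gripper_width"])
```

```text
[0.51222455 0.14217795 0.26360317] [-0.82074971  0.89825129 -5.68525827] [ 0.01896082  0.00896798 -0.01607921] 0.13461733284200073
```

View pics/l1.png

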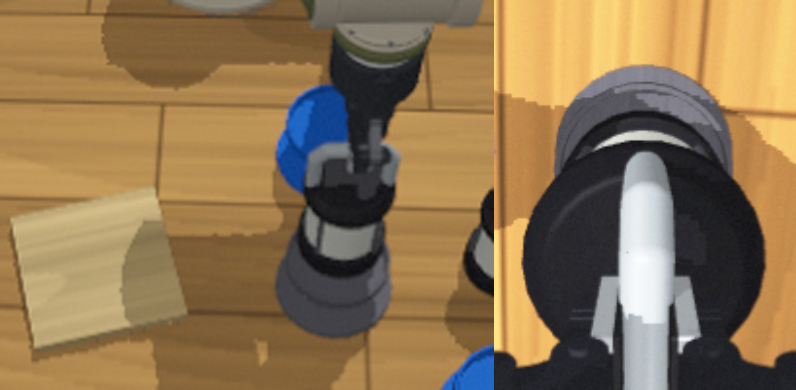

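The lamp is clear of the dish and hanging upright. The wrist weight is 5.7 N. The cap's centre in the wrist crop is about (644,252), which I'll use to work out the shift to the board.

Run:
```python
from h import *
c=eyes.calibration("wrist")
for v in(250,258): print("cap",atz(c,180+150*155/302,90+v*200/390,.218))
st=env.sense();p=st["ee_pos"];R=Rn.from_quat(np.roll(st["orientation"],-1)).as_matrix()
for P in((523,255),(765,255)): print(atz(c,180+(P[0]-494)*155/302,90+P[1]*200/390,.218))
for L in(np.array([.512,.1425]),np.array([.512,.146])):
    d=np.r_[np.array([.501,-.126])-L,0];print(R.T@d*100)
```

```text
cap [0.5121456  0.14675178 0.218     ]
cap [0.51233117 0.14376459 0.218     ]
[0.4699087  0.14218669 0.218     ]
[0.55460345 0.14750006 0.218     ]
[-2.67256336e+01 -2.80588757e+00 -1.59465719e-03]
[-2.70749247e+01 -2.82815351e+00 -1.61454476e-03]
```

Emit:
jog_arm([
  [0.5,[-1.5,-0.2,0],0],
  [0.5,[-5,-0.5,0],0],
  [0.5,[-9,-0.9,0],0],
  [0.5,[-13,-1.4,0],0],
  [0.5,[-17,-1.8,0],0],
  [0.5,[-21,-2.2,0],0],
  [0.5,[-24.5,-2.6,0],0],
  [0.5,[-26.3,-2.7,0],0],
])

```text
t: 4.55
ee_pos: [0.5011, -0.1255, 0.2631]
orientation: [-0.0, 0.685, 0.728, -0.001]
contact_force: [1.3, 0.7, -6.8]
gripper_width: 0.131
finger_force: 77.9
```

Emit:
jog_arm([
  [0.5,[-0.6,-0.1,0],0],
  [0.5,[-0.6,-0.1,0],0],
  [0.5,[-0.6,-0.1,2],0],
  [0.5,[-0.6,-0.1,4],0],
  [0.5,[-0.6,-0.1,5],0],
  [0.5,[-0.6,-0.1,5.5],0],
  [0.5,[-0.6,-0.1,5.5],0],
  [0.5,[-0.6,-0.1,5.5],0],
])

```text
t: 5.35
ee_pos: [0.5018, -0.128, 0.2094]
orientation: [0.001, 0.684, 0.729, 0.0]
contact_force: [0.0, -0.2, -6.9]
gripper_width: 0.131
finger_force: 78.0
```

Run:
```python
from h import *
a=eyes.capture("scene")[115:265,150:350,::-1];b=eyes.capture("top")[120:270,220:370,::-1]
cv2.imwrite("pics/p1.png",np.hstack([cv2.resize(a,(450,338),interpolation=cv2.INTER_CUBIC),cv2.resize(b,(338,338),interpolation=cv2.INTER_CUBIC)]))
st=env.sense();print(st["ee_pos"],st["contact_force"],st["ft_torque"],st["gripper_width"])
```

```text
[ 0.50175603 -0.1281495   0.20937791] [-0.3123238  -0.18055325 -5.65016322] [0.01251342 0.02686068 0.03772226] 0.13831958356943555
```

View pics/p1.png

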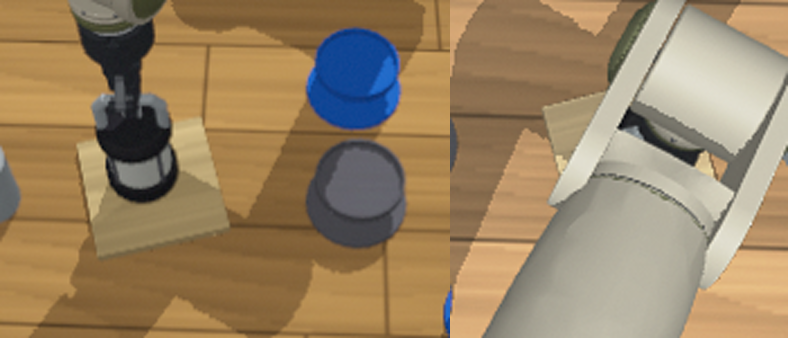

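The lamp hangs over the board. In the left crop its base spans x 107 to 177 with the lowest edge at y 201. The grey stand is empty. I'll compare that with the prediction, then lower.

Run:
```python
from h import *
c=eyes.calibration("scene")
t=np.linspace(0,6.283,60)
E=np.array([proj(c,(.501+.045*np.cos(a),-.126+.045*np.sin(a),.0454)) for a in t]);E=(E-[150,115])*2.25
print(E.min(0),E.max(0))
print([((proj(c,(.501+d,-.126+e,.0454))-[150,115])*2.25).round(1) for d,e in((0,0),(.01,0),(0,.01))])
```

```text
[112.0001802  141.05220303] [182.7996596  202.83355898]
[array([147.4, 171.4]), array([146.7, 178.3]), array([155.2, 171.6])]
```

Emit:
jog_arm([
  [0.5,[0,0,1],0],
  [0.5,[0,0,1.8],0],
  [0.5,[0,0,2.2],0],
  [0.5,[0,0,2.4],0],
  [0.5,[0,0,2.5],0],
  [0.5,[0,0,2.5],0],
])

```text
t: 6.05
ee_pos: [0.5015, -0.1281, 0.1836]
orientation: [0.0, 0.684, 0.729, 0.0]
contact_force: [0.3, 0.1, -5.8]
gripper_width: 0.138
finger_force: 78.0
```

Emit:
jog_arm([
  [0.5,[0.4,0,0],0],
  [0.5,[0.4,0,0],0],
  [0.5,[0.4,0,0.05],0],
  [0.5,[0.4,0,0.1],0],
  [0.5,[0.4,0,0.15],0],
  [0.5,[0.4,0,0.15],0],
])

```text
t: 6.65
ee_pos: [0.5013, -0.1242, 0.1825]
orientation: [0.0, 0.684, 0.729, 0.0]
contact_force: [-0.6, 0.2, -1.1]
gripper_width: 0.132
finger_force: 78.6
```

Emit:
jog_arm([
  [0.5,[0,0,0.04],0],
  [0.5,[0,0,0.04],0],
  [1.6,[0,0,0.04],0],
  [2.5,[0,0,0.04],0],
  [4,[0,0,0.04],0],
  [6,[0,0,0.04],0],
  [8,[0,0,0.04],0],
  [8,[0,0,0.04],0],
], squeeze=20)

```text
t: 7.45
ee_pos: [0.5012, -0.1241, 0.1817]
orientation: [0.0, 0.684, 0.729, 0.0]
contact_force: [0.2, -0.5, -0.5]
gripper_width: 0.932
finger_force: 0.0
```

Emit:
jog_arm([
  [8,[0,0,0],0],
  [8,[0,0,0],0],
  [8,[0,0,-1],0],
  [8,[0,0,-4],0],
  [8,[0,0,-8],0],
  [8,[0,0,-10],0],
  [8,[0,0,-10],0],
])

```text
t: 8.15
ee_pos: [0.502, -0.1245, 0.2853]
orientation: [0.003, 0.684, 0.729, 0.001]
contact_force: [0.5, 1.2, -0.6]
gripper_width: 0.936
finger_force: 0.0
```

Run:
```python
from h import *
a=eyes.capture("scene")[115:265,150:350,::-1];b=eyes.capture("wrist")[:,:,::-1]
cv2.imwrite("pics/f1.png",np.hstack([cv2.resize(a,(450,338),interpolation=cv2.INTER_CUBIC),cv2.resize(b[:,80:440],(317,338))]))
c=eyes.calibration("scene");t=np.linspace(0,6.283,60)
E=np.array([proj(c,(.501+.045*np.cos(a),-.126+.045*np.sin(a),.018)) for a in t]);E=(E-[150,115])*2.25
print(E.min(0),E.max(0)); st=env.sense();print(st["ee_pos"],st["contact_force"],st["gripper_width"])
```

```text
[114.82016728 151.88937421] [184.29059806 212.87382288]
[ 0.50104279 -0.12402266  0.28161432] [ 0.44252222 -0.30684494 -0.64241048] 0.9352602024459126
```

View pics/f1.png

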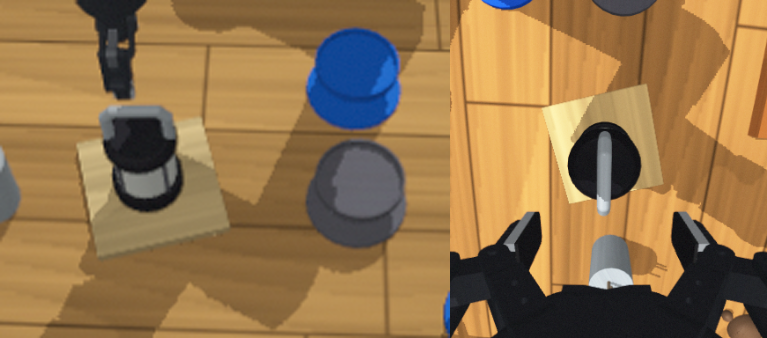

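The lamp stands upright on the board, with its base spanning x 112 to 183 and its lower edge at about y 210. The prediction was 115 to 184 and 213, so it is within about 3 mm of the middle. The gripper is clear.

```bash
python3 -c "
from rig import job
print(job.sign_off())"
```

```text
the job is handed in; nothing more can be done
None
```

The lamp from the charging stand now stands upright within about 3 mm of the board's middle, the spare lamp was not touched, and I handed the job in at about 8 s.

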